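Find the loose tube clamp and blank off its heating block

TASK

The tube clamp of one of the three heating blocks is worn loose: find it by rocking the clamps gently by their thumb posts, and rock the loose one all the way to both stops, first away from its well and then back towards it, and leave it there. Do not strain any clamp. Then close the well of the block with the loose clamp with the large blanking plug, upright and fully home, let go of it, and leave the other things on the bench where they are.

Things in the scene. Friction and masses are not known exactly. Their poses are not given: they have to be found in the camera images.
- block_a: One of three look-alike aluminium tube heating blocks bolted to the bench, 130 (x) x 110 (y) x 80 mm high, control panel on its -x face. Origin: centre of the underside; z up. On top a steel tube clamp: a flat bar (95 to 107 mm above the bench) on a vertical pivot at x +40, y +35 mm in the block's frame, running 70 mm along -y to an upright thumb post. All three look the same at the start
- thumb_a (a point): On the axis of block_a's thumb post (round, 14 mm across, 107 to 147 mm above the bench), 130 mm up, at x +40, y -35 mm in the block's frame. Rocks along block x (+x away from the well). Sound: only springs, about 4 N/mm, and returns; 5 mm strains it. Loose (one of the three): swings with under 1 N about 10 mm either way to a stop, stays where left; 5 mm past a stop strains it
- hub_a (a point): Top of block_a's pivot hub (26 mm across, 110 mm above the bench) at x +40, y +35 mm in the block's frame. Its x axis lies along the block's and turns about z only as the clamp is strained: 0.014 rad per mm that the post is sprung (also beyond a loose clamp's stop); 0.07 rad is too much
- well_a (a point): Centre of the mouth of block_a's round well, in its top face, 80 mm above the bench, at x -30, y 0 mm in the block's frame: 33 mm in diameter, 50 mm deep, upright
- block_b: One of three look-alike aluminium tube heating blocks bolted to the bench, 130 (x) x 110 (y) x 80 mm high, control panel on its -x face. Origin: centre of the underside; z up. On top a steel tube clamp: a flat bar (95 to 107 mm above the bench) on a vertical pivot at x +40, y +35 mm in the block's frame, running 70 mm along -y to an upright thumb post. All three look the same at the start
- thumb_b (a point): On the axis of block_b's thumb post (round, 14 mm across, 107 to 147 mm above the bench), 130 mm up, at x +40, y -35 mm in the block's frame. Rocks along block x (+x away from the well). Sound: only springs, about 4 N/mm, and returns; 5 mm strains it. Loose (one of the three): swings with under 1 N about 10 mm either way to a stop, stays where left; 5 mm past a stop strains it
- hub_b (a point): Top of block_b's pivot hub (26 mm across, 110 mm above the bench) at x +40, y +35 mm in the block's frame. Its x axis lies along the block's and turns about z only as the clamp is strained: 0.014 rad per mm that the post is sprung (also beyond a loose clamp's stop); 0.07 rad is too much
- well_b (a point): Centre of the mouth of block_b's round well, in its top face, 80 mm above the bench, at x -30, y 0 mm in the block's frame: 33 mm in diameter, 50 mm deep, upright
- block_c: One of three look-alike aluminium tube heating blocks bolted to the bench, 130 (x) x 110 (y) x 80 mm high, control panel on its -x face. Origin: centre of the underside; z up. On top a steel tube clamp: a flat bar (95 to 107 mm above the bench) on a vertical pivot at x +40, y +35 mm in the block's frame, running 70 mm along -y to an upright thumb post. All three look the same at the start
- thumb_c (a point): On the axis of block_c's thumb post (round, 14 mm across, 107 to 147 mm above the bench), 130 mm up, at x +40, y -35 mm in the block's frame. Rocks along block x (+x away from the well). Sound: only springs, about 4 N/mm, and returns; 5 mm strains it. Loose (one of the three): swings with under 1 N about 10 mm either way to a stop, stays where left; 5 mm past a stop strains it
- hub_c (a point): Top of block_c's pivot hub (26 mm across, 110 mm above the bench) at x +40, y +35 mm in the block's frame. Its x axis lies along the block's and turns about z only as the clamp is strained: 0.014 rad per mm that the post is sprung (also beyond a loose clamp's stop); 0.07 rad is too much
- well_c (a point): Centre of the mouth of block_c's round well, in its top face, 80 mm above the bench, at x -30, y 0 mm in the block's frame: 33 mm in diameter, 50 mm deep, upright
- plug: The large aluminium blanking plug, loose, standing upright on its foot on the bench. Upwards from its origin (centre of the foot): round shank 30 mm in diameter, 28 mm long, with a chamfered foot; flange 46 mm in diameter, 6 mm thick; round knob 20 mm in diameter, 36 mm tall, up to 70 mm. Weighs about 0.12 kg. Home in a well, its flange rests on the block's top and its foot is 52 mm above the bench
- stopper: Bystander: a like but smaller stopper, 16 mm shank, 32 mm flange, same knob, 56 mm tall in all; it fits none of the wells. Origin: centre of its foot
- amber_bottle: Bystander: amber bottle, 72 mm in diameter, 170 mm tall. Origin: centre of its foot
- beaker: Bystander: glass beaker, 72 mm in diameter, 85 mm tall. Origin: centre of its foot
- sample_jar: Bystander: small glass jar, 40 mm in diameter, 50 mm tall. Origin: centre of its foot
- wash_bottle: Bystander: white wash bottle, 68 mm in diameter, 160 mm tall. Origin: centre of its foot
- screwdriver: Bystander: screwdriver, 190 mm long, lying along its x. Origin: under its middle
Not all that is in view belongs to the job. Leave any red or yellow look-alike of the plug alone.

How it is judged (in metres and radians):
On the way, in this order (a step that is already met when the one before it is completed fails the run):
1. a clamp's thumb post has been rocked away from its well by more than 8 mm (only the loose one can, its stop is at 10 mm) ((x of thumb_a in the frame of block_a above 0.048 m or x of thumb_b in the frame of block_b above 0.048 m or x of thumb_c in the frame of block_c above 0.048 m)), for 0.05 s.
2. it has been rocked back towards the well to more than 8 mm beyond the middle ((x of thumb_a in the frame of block_a below 0.032 m or x of thumb_b in the frame of block_b below 0.032 m or x of thumb_c in the frame of block_c below 0.032 m)), for 0.05 s.
At the end, for the whole second after the job is handed in: The large plug is in the well of the block with the loose clamp: within 4 mm of the well's centre, its flange down on the block's top (within 2.5 mm), upright within 0.06 rad, at rest; and that clamp's thumb post is left over towards the well, more than 6 mm from the middle (((x of thumb_a in the frame of block_a below 0.034 m and horizontal distance between plug and well_a below 0.004 m and z of plug in the frame of block_a between 0.049 and 0.0545 m and angle between plug's own z axis and vertical below 0.06 rad and linear speed of plug below 0.02 m/s) or (x of thumb_b in the frame of block_b below 0.034 m and horizontal distance between plug and well_b below 0.004 m and z of plug in the frame of block_b between 0.049 and 0.0545 m and angle between plug's own z axis and vertical below 0.06 rad and linear speed of plug below 0.02 m/s) or (x of thumb_c in the frame of block_c below 0.034 m and horizontal distance between plug and well_c below 0.004 m and z of plug in the frame of block_c between 0.049 and 0.0545 m and angle between plug's own z axis and vertical below 0.06 rad and linear speed of plug below 0.02 m/s))); the robot touches nothing.
It fails at once if a clamp is strained: its hub is twisted by more than 0.07 rad (5 mm or 20 N at the thumb post) (angle between the x axis of hub_a and the x axis of block_a, either way round above 0.07 rad or angle between the x axis of hub_b and the x axis of block_b, either way round above 0.07 rad or angle between the x axis of hub_c and the x axis of block_c, either way round above 0.07 rad).
It fails at once if a bystander is moved more than 30 mm (distance of any of stopper, amber_bottle, beaker, sample_jar, wash_bottle, screwdriver from where it was at the start of the episode above 0.03 m).
It also fails if it takes over 72 s, if anything falls off the work surface, if the arm or the gripper's body presses on something with over 40 N, if the wrist force passes 120 N, or if a joint passes its speed limit or range.

ROBOT

A 7-joint arm with a two-finger parallel gripper is mounted at the origin on the work surface. World frame = base frame: x ahead of the robot, y to its left, z up, the work surface at z = 0. Lengths are in mm, angles in rad, forces in N, time in s.
With the tool pointing down it reaches from about 400 to 875 mm from the base axis. Payload 19.3 kg.
Tool frame: the origin (TCP) lies at the very end of the fingers, on their centre line; the grasp point (between the pads) lies 19 mm behind it (grip_point_offset is the z of the grasp point in the tool frame, in mm); z points along the fingers, y is the line along which they close (so a half turn about z gives the same grasp; the last joint's range is limited). The gripper opens to 85 mm and grips with 20 to 120 N. Pads are 22 mm wide; open, the fingers measure 114 mm over their backs; the gripper's body (76 mm by 85 mm) begins 54 mm behind the grasp point. The pads swing forward as they close: fully open they stand 13 mm farther back than shut.
Start: joints at [1.231, 0.521, -0.036, 1.599, 0.021, 1.021, -0.113], TCP at [166.559, -602.389, 231.291] pointing down, gripper open.
Joint ranges: [-2.91, 2.91], [-0.3, 2.13], [-1.5, 1.42], [0.17, 2.43], [-1.26, 4.41], [0.16, 1.93], [-2.52, 2.52]. Speed limits (rad/s): [1.89, 1.89, 2.39, 2.39, 3.01, 3.01, 3.01].

INTERFACE

Orientations are given as a 3x3 rotation matrix whose columns are the frame's x, y, z axes.
In Python, from workcell import movep, movel, goto_joints, open_gripper, clamp, wait, inverse_kinematics, read_state, camera, PlanningError, finish_job, grip_point_offset gives the robot as it stands. Calls block until the motion is done:
- movep(position, orientation): joint-space move of the TCP to a pose.
- movel(position, frame=None, max_speed=150, guard=None): straight line of the TCP; frame=None keeps the orientation; max_speed is the mean speed in mm/s. With guard (N) it stops when the force on the tool has changed by that much, and returns True; else False.
- goto_joints(angles): joint-space move.
- open_gripper() and clamp(): open the fingers fully, or close them until they stop; the grip force is fixed at half the most.
- wait(seconds).
- inverse_kinematics(position, orientation): joint angles nearest the present ones, or None.
- read_state(): the state.
- camera(name): name is "scene" or "top" or "wrist"; returns a dict with "image" (384x512x3 uint8, blue, green, red), "range_z" (384x512 float32, mm along the optical axis (not along the pixel's ray), 0 where there is no reading), "fx", "fy", "cx", "cy" (pixels), "cam_to_world" (4x4, takes a point from camera to world coordinates). Camera axes: x right, y up, looking along -z (the intrinsics and any distortion apply to the point x, -y, -z); pixel columns grow to the right and rows downward; lengths in mm; the calibration is good to about 2 mm. A picture is of the moment at which its call begins.
A pose or a line that the arm cannot do raises PlanningError and nothing moves.
- finish_job(): hands the job in; it is judged then, once.
The state is a dict: "time": time; "qpos": joint angles; "qvel": joint speeds; "joint_efforts": joint torques, N m; "eef_pos": TCP position; "tool_rot": TCP orientation; "ft_force": force on the tool from outside, world axes, zero at the start; "torque": the same for the moment, N m; "finger_gap": finger opening in mm; "gripper_force": force on a finger pad.
Only numpy, scipy, OpenCV 4.12 (cv2) and the standard library are available. Lean on these libraries where they do the work, as an engineer would, in place of code of your own. Each camera call takes 0.05 s, during which the arm holds its last target. There are 200 camera calls.

## Working session

There is one attempt and no reset: what is moved stays moved. The work goes in short steps, each a Python script; the robot and the scene stay as the last script left them, time stands still between calls to the robot, and variables do not carry over. Pictures are saved under pics/ and viewed, at most 10 in all, crops included, and the job is handed in when it is done.

```bash
ls; mkdir -p pics
python3 - <<'E'
from workcell import *
import cv2,numpy as np,pickle
d={}
for n in("scene","top"):
    c=camera(n);d[n]=c;cv2.imwrite(f"pics/{n}0.png",c["image"])
    print(n,c["fx"],c["fy"],c["cx"],c["cy"],c["cam_to_world"].round(3).tolist(),c.keys())
pickle.dump(d,open("d0.pkl","wb"))
s=read_state();print(s);print(grip_point_offset)
E
```

```text
pics
scene 441.7867722674913 441.7867722674913 249.21737429069853 199.28026156789466 [[-0.221, -0.826, 0.519, 1235.382], [0.975, -0.189, 0.115, 158.907], [0.003, 0.532, 0.847, 1200.441], [0.0, 0.0, 0.0, 1.0]] dict_keys(['image', 'range_z', 'fx', 'fy', 'cx', 'cy', 'cam_to_world'])
top 441.8273128157628 441.8273128157628 248.74111267683784 191.82735864679444 [[-0.013, 0.991, -0.131, 394.828], [-1.0, -0.013, 0.005, -3.862], [0.003, 0.131, 0.991, 1309.937], [0.0, 0.0, 0.0, 1.0]] dict_keys(['image', 'range_z', 'fx', 'fy', 'cx', 'cy', 'cam_to_world'])
{'time': 0.1, 'qpos': array([ 1.23078862,  0.5219873 , -0.03634788,  1.59994629,  0.0211999 ,
        1.02109177, -0.11278894]), 'qvel': array([ 0.00028576, -0.001173  ,  0.00150658, -0.00216426,  0.00114413,
        0.00144868,  0.00063426]), 'joint_efforts': array([ 6.48585730e-03, -9.28494716e+01,  1.98554769e+00, -3.70534766e+01,
        1.81955541e-02,  5.36256703e-03,  3.90506068e-05]), 'eef_pos': array([ 166.48962898, -602.1031568 ,  230.76424449]), 'tool_rot': array([[ 9.63817446e-01,  2.66562968e-01, -3.39199924e-04],
       [ 2.66563177e-01, -9.63816938e-01,  9.91389037e-04],
       [-6.26590276e-05, -1.04593626e-03, -9.99999451e-01]]), 'ft_force': array([ 0.24051689, -0.21078776,  0.32954389]), 'torque': array([ 0.0301966 ,  0.01247298, -0.00374358]), 'gripper_force': 0.0, 'finger_gap': 85.48591194107459}
-18.700000000000003
```

View pics/scene0.png

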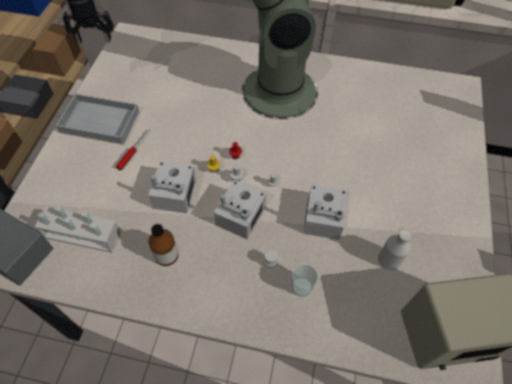

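View pics/top0.png

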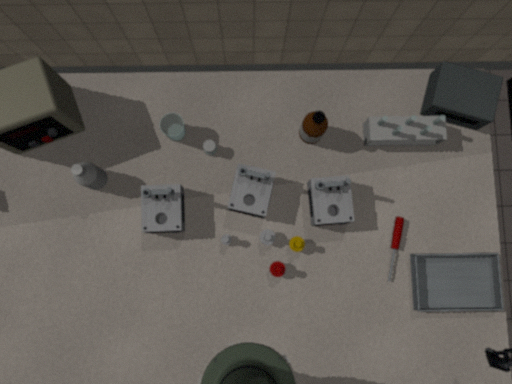

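The scene view shows three blocks at (173,186), (240,208) and (327,211). Near them are red (235,150) and yellow (213,163) look-alikes, and two grey knobbed items at (237,174) and (273,180). In the top view the grey items are at (268,236) and (225,240). I'll enlarge that area and fit the blocks from depth.

```bash
cat > h.py <<'E'
import numpy as np,cv2
def cloud(c):
    h,w=c["range_z"].shape;u,v=np.meshgrid(np.arange(w),np.arange(h));z=c["range_z"].astype(float)
    p=np.stack([(u-c["cx"])/c["fx"]*z,-(v-c["cy"])/c["fy"]*z,-z,np.ones_like(z)],-1)@c["cam_to_world"].T
    p=p[...,:3];p[z==0]=np.nan;return p
E
python3 - <<'E'
import pickle;from h import *
d=pickle.load(open("d0.pkl","rb"))
im=d["top"]["image"];cv2.imwrite("pics/crop0.png",cv2.resize(im[160:290,125:365],None,fx=3.3,fy=3.3,interpolation=cv2.INTER_CUBIC))
for n in("top","scene"):
    P=cloud(d[n]);z=P[...,2];ok=(P[...,0]>250)&(P[...,0]<760)&(abs(P[...,1])<420)
    print(n,"bench",np.nanmedian(z[ok&(z<15)]))
    m=(ok&(z>74)&(z<86)).astype(np.uint8)
    k,l,st,_=cv2.connectedComponentsWithStats(m)
    for i in range(1,k):
        if st[i,4]<150: continue
        q=P[l==i];r=cv2.minAreaRect(q[:,:2].astype(np.float32));print("blk",st[i],r,q[:,2].mean())
    m=(ok&(z>20)).astype(np.uint8);k,l,st,_=cv2.connectedComponentsWithStats(m)
    for i in range(1,k):
        if st[i,4]<12: continue
        q=P[l==i];print("obj",st[i],q.min(0).round(),q.max(0).round(),np.median(q,0).round())
E
```

```text
top bench 1.0873114254454777
blk [369 121  22  19 174] ((732.5399169921875, -388.4772033691406), (62.03192901611328, 54.25654220581055), 89.19266510009766) 76.10287295899026
blk [ 227  163   49   53 1433] ((566.4581298828125, -16.013633728027344), (110.12106323242188, 130.79405212402344), 76.382568359375) 80.84624992632851
blk [ 310  175   44   49 1462] ((534.3952026367188, -242.51239013671875), (130.2397003173828, 112.26084899902344), 3.864534616470337) 80.9489354291565
blk [ 141  184   41   48 1478] ((517.957275390625, 237.61370849609375), (129.91848754882812, 111.33377838134766), 1.7762113809585571) 80.898510231655
obj [299 111  29  32 651] [ 711. -232.   20.] [ 760. -162.  176.] [ 732. -191.  116.]
obj [364 116  28  29 528] [ 705. -420.   21.] [ 760. -357.  128.] [ 734. -382.   74.]
obj [159 123  26  18 167] [720. 175.  20.] [760. 244.  91.] [733. 204.  67.]
obj [203 139  13  15 154] [683.  87.  21.] [719. 122.  56.] [697. 104.  50.]
obj [ 227  163   49   55 1889] [490. -85.  20.] [640.  52. 154.] [563. -16.  81.]
obj [ 92 166  14  19 181] [592. 411.  21.] [635. 420. 115.] [612. 
[... 1188 characters left out ...]
63. -301.   20.] [ 603. -182.  152.] [ 565. -235.   79.]
obj [ 214  165   53   72 2023] [413. -86.  20.] [643.  52. 149.] [579. -19.  79.]
obj [268 173  10  13  68] [419.  43.  21.] [444.  72.  60.] [434.  59.  46.]
obj [ 304  185   44   52 1787] [450. 180.  20.] [586. 294. 150.] [554. 237.  79.]
obj [ 88 217  32  29 478] [ 703. -420.   21.] [ 760. -357.  127.] [ 733. -378.   72.]
obj [149 224  29  34 372] [ 712. -232.   26.] [ 760. -162.  175.] [ 748. -184.  126.]
obj [379 237  13  26 141] [599. 411.  22.] [640. 420. 119.] [624. 415.  78.]
obj [264 250  14  17 174] [683.  86.  20.] [720. 123.  56.] [706. 105.  48.]
obj [292 264  27  22 320] [718. 173.  20.] [760. 244.  88.] [730. 212.  61.]
```

View pics/crop0.png

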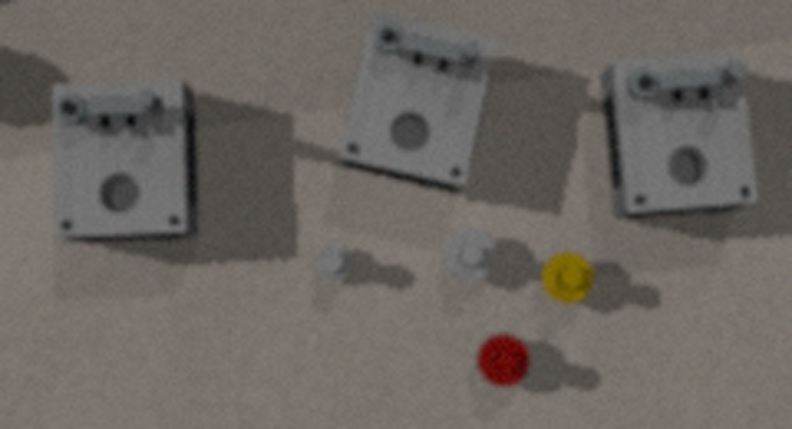

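Named candidates, in top-view pixels:
- **Red (277,269) and yellow (297,243):** look-alikes, to be left alone.
- **Grey (225,240):** flange about 30 mm and 60 mm tall, so this is the stopper.
- **Grey (268,236):** flange about 44 mm and about 70 mm tall, so this is the large plug, at world (434,-59).

The crop confirms it, with the plug at crop (470,252) and the smaller stopper at (333,262). Next I rock the clamps with the open gripper straddling each post.

```bash
cat >> h.py <<'E'
BL={1:(517.7,237.3,np.radians(1.77)),2:(566.2,-16.4,np.radians(-13.7)),3:(534.1,-242.1,np.radians(3.8))}
def axes(b):
    x,y,t=BL[b];return np.array([x,y]),np.array([np.cos(t),np.sin(t)]),np.array([-np.sin(t),np.cos(t)])
def pt(b,x,y):
    c,ex,ey=axes(b);return c+x*ex+y*ey
def tool(u,s=1):
    y=s*np.array([u[0],u[1],0.]);z=np.array([0,0,-1.]);return np.stack([np.cross(y,z),y,z],1)
def best(p,u):
    from workcell import inverse_kinematics,read_state
    q0=read_state()["qpos"];o=[]
    for s in(1,-1):
        q=inverse_kinematics(p,tool(u,s))
        if q is not None:o.append((np.abs(np.array(q)-q0).max(),s,np.round(q,2).tolist()))
    return tool(u,min(o)[1]),min(o)
E
python3 - <<'E'
import pickle;from h import *
d=pickle.load(open("d0.pkl","rb"))
for b in BL:
    e=pt(b,40,-35)
    for n in d:
        P=cloud(d[n]);m=(P[...,2]>120)&(P[...,2]<160)&(np.hypot(P[...,0]-e[0],P[...,1]-e[1])<30)
        q=P[m];t=q[q[:,2]>140];print(b,n,e.round(1),len(q),np.median(q,0).round(1),len(t),t[:,:2].mean(0).round(1))
    p=np.r_[e,112];print(best(p,axes(b)[1])); w=np.r_[pt(b,-30,0),90];print(" well",w.round(1),best(w,axes(b)[2])[1])
E
```

```text
1 scene [558.8 203.6] 40 [562.5 203.  141.9] 22 [559.7 203.2]
1 top [558.8 203.6] 31 [558.9 202.4 145.5] 25 [559.  203.2]
(array([[-0.03088741,  0.99952287,  0.        ],
       [ 0.99952287,  0.03088741,  0.        ],
       [ 0.        ,  0.        , -1.        ]]), (np.float64(1.1193240530376949), 1, [0.11, 0.76, -0.85, 1.75, 0.69, 0.95, -0.99]))
 well [487.7 236.4  90. ] (np.float64(1.0636587005189362), 1, [0.17, 0.85, -1.09, 1.9, 0.91, 1.0, 0.26])
2 scene [596.8 -59.9] 38 [598.7 -58.6 138.2] 18 [596.9 -59.5]
2 top [596.8 -59.9] 27 [593.7 -58.7 146.9] 22 [595.8 -58.9]
(array([[ 0.23683815,  0.97154912,  0.        ],
       [ 0.97154912, -0.23683815,  0.        ],
       [ 0.        ,  0.        , -1.        ]]), (np.float64(0.8901602606996226), 1, [0.34, 0.67, -0.5, 1.75, 0.41, 0.83, -0.59]))
 well [537.1  -9.3  90. ] (np.float64(0.7678122866156221), 1, [0.48, 0.71, -0.8, 1.92, 0.7, 0.82, 0.62])
3 scene [ 576.3 -274.4] 41 [ 578.9 -272.7  139.7] 20 [ 576.4 -273.5]
3 top [ 576.3 -274.4] 35 [ 575.  -272.3  145.1] 24 [ 576.9 -273.5]
(array([[-0.0662739 ,  0.99780147,  0.        ],
       [ 0.99780147,  0.0662739 ,  0.        ],
       [ 0.        ,  0.        , -1.        ]]), (np.float64(0.6205073296585077), 1, [0.61, 0.71, -0.4, 1.64, 0.34, 0.86, 0.15]))
 well [ 504.2 -244.1   90. ] (np.float64(1.1276697985526982), -1, [0.41, 0.61, -0.1, 1.88, 0.09, 0.65, -1.24])
```

```bash
cat > rock.py <<'E'
import sys
from workcell import *
from h import *
def rel(b,e): return float((read_state()["eef_pos"][:2]-e)@axes(b)[1])
def push(b,e,s):
    ex=axes(b)[1]
    a=movel(np.r_[e+s*28*ex,114],max_speed=60,guard=6)
    g=a or movel(np.r_[e+s*50*ex,114],max_speed=14,guard=3)
    st=read_state();r=rel(b,e);print(b,s,"early",a,"guard",g,"offset",round(r,2),"F",(st["ft_force"][:2]@ex).round(2),"t",round(st["time"],2),flush=True)
    return a,g,r
for b in(3,2,1):
    e=pt(b,40,-35);R,_=best(np.r_[e,190],axes(b)[1])
    movep(np.r_[e,200],R);movel(np.r_[e,114],max_speed=120)
    a,g,r=push(b,e,1)
    if not a and r>41:
        print("loose",b)
        movel(np.r_[e+30*axes(b)[1],114],max_speed=60)
        print(push(b,e,-1));movel(np.r_[e-20*axes(b)[1],114],max_speed=60);movel(np.r_[e-20*axes(b)[1],200]);break
    movel(np.r_[e,114],max_speed=60);movel(np.r_[e,200])
    if a: break
print(read_state()["time"])
E
python3 rock.py
```

```text
3 1 early False guard True offset 36.55 F -3.04 t 4.3
2 1 early False guard True offset 47.15 F -2.53 t 9.42
loose 2
2 -1 early False guard True offset -47.2 F 2.93 t 12.22
(False, True, -47.2012204964148)
13.5583
```

B3 is sound: it stopped at contact and sprang. B2 (top-view px (251,192)) is loose and has been rocked to both stops. Next is a close look over the plug.

Run:
```python
from workcell import *
from h import *
p=np.array([433.5,-59.5]);u=np.array([-.29,.957])
R,i=best(np.r_[p,200],u);print(i)
movep(np.r_[p,200],R)
for n in("wrist","top"):
    c=camera(n)
    if n=="wrist":cv2.imwrite("pics/w1.png",c["image"])
    P=cloud(c);near=np.hypot(P[...,0]-p[0],P[...,1]-p[1])<32;z=P[...,2]
    for lo,hi in((29,42),(62,80)):
        q=P[near&(z>lo)&(z<hi)]
        if len(q)>4:
            cc,r=cv2.minEnclosingCircle(q[:,:2].astype(np.float32));print(n,lo,len(q),np.round(cc,1),round(r,1),q.mean(0).round(1))
    if n=="top":
        for b in BL:
            e=pt(b,40,-35);t=P[(z>138)&(z<160)&(np.hypot(P[...,0]-e[0],P[...,1]-e[1])<30)];print(b,(t[:,:2].mean(0)-e)@axes(b)[1] if len(t) else None)
print(read_state()["time"],read_state()["eef_pos"])
```

```text
(np.float64(0.897685731439102), -1, [0.17, 0.28, -0.2, 2.1, 0.08, 0.78, -1.36])
wrist 29 932 [434.8 -62.1] 22.9 [438.  -60.9  33.7]
wrist 62 333 [434.5 -62.3] 9.9 [435.3 -62.   69.3]
1 0.1726377795788182
2 -11.345354558229296
3 -0.06149940452064653
14.55 [434.16938431 -59.37609453 199.70458215]
```

View pics/w1.png

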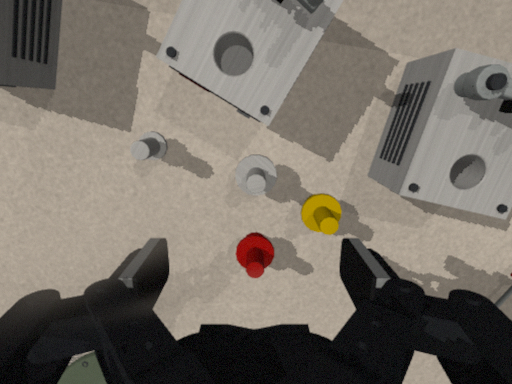

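The wrist view shows the plug at (256,175), the stopper at (148,147), yellow at (322,215) and red at (255,252). B2's well is at (235,53). I'll grip the plug twice on crossed axes so it centres in the fingers, then lift and inspect it over the well.

Run:
```python
from workcell import *
from h import *
p=np.array([434.5,-61.])
for k,u in enumerate((np.array([.8,.6]),np.array([.6,-.8]))):
    z=120 if k else 160
    R,i=best(np.r_[p,z],u);movep(np.r_[p,z],R);movel(np.r_[p,39],max_speed=120);clamp()
    s=read_state();print(s["finger_gap"],s["gripper_force"],s["eef_pos"].round(1),s["time"])
    if k==0: open_gripper();movel(np.r_[p,120])
movel(np.r_[p,210],max_speed=120)
w=pt(2,-30,0);R,i=best(np.r_[w,210],axes(2)[2]);print(i)
movep(np.r_[w-60*axes(2)[1],210],R)
c=camera("wrist");cv2.imwrite("pics/w2.png",c["image"]);import pickle;pickle.dump(c,open("w2.pkl","wb"))
P=cloud(c);q=P[(np.hypot(P[...,0]-w[0],P[...,1]-w[1])<26)&(P[...,2]<70)]
print(len(q));s=read_state();print(s["finger_gap"],s["eef_pos"].round(1),w,s["time"],s["ft_force"])
```

```text
18.82353459556984 58.31903100013733 [434.6 -61.   39.2] 17.4083
18.14279982121726 58.23906719684601 [434.6 -61.   39.3] 21.4
(np.float64(0.9393091811463061), -1, [0.11, 0.42, -0.27, 1.85, 0.14, 0.9, -2.03])
975
18.415697877601417 [478.5   4.5 209.8] [537.0535264   -9.29485562] 23.9833 [-0.35534839 -0.78467038 -0.70462047]
```

View pics/w2.png

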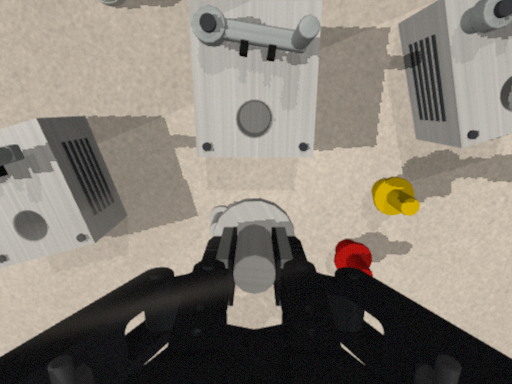

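The plug is held upright, with the knob at (255,258) and the flange at about (253,222). B2's well is straight ahead at (255,118), and its clamp leans toward the well. I'll insert under guard, with a small search if it catches.

Run:
```python
from workcell import *
from h import *
import pickle
c=pickle.load(open("w2.pkl","rb"));P=cloud(c);w0,ex,ey=pt(2,-30,0),*axes(2)[1:]
z=P[...,2];d=P[...,:2]-w0
q=P[(np.hypot(d[...,0],d[...,1])<24)&(z<72)];a=np.stack([(q[:,:2]-w0)@ex,(q[:,:2]-w0)@ey],1);print("hole wrist ex,ey",a.min(0),a.max(0))
t=read_state()["eef_pos"];f=P[(np.hypot(*(P[...,:2]-t[:2]).reshape(-1,2).T).reshape(z.shape)<32)&(z>195)&(z<216)]
b=(f[:,:2]-t[:2])@ey; print("flange ey",b.min() if len(b) else None,b.max() if len(b) else None)
movel(np.r_[w0,210],max_speed=120);movel(np.r_[w0,123],max_speed=120)
ok=False
for o in [(0,0),(0,1.2),(0,-1.2),(1.2,0),(-1.2,0),(0,2.4),(0,-2.4),(2.4,0),(-2.4,0),(1.7,1.7),(1.7,-1.7),(-1.7,1.7),(-1.7,-1.7)]:
    w=w0+o[0]*ex+o[1]*ey
    movel(np.r_[w,123],max_speed=40)
    g=movel(np.r_[w,92],max_speed=25,guard=8);s=read_state()
    print(o,g,s["eef_pos"].round(2),s["ft_force"].round(1),round(s["time"],1),flush=True)
    if s["eef_pos"][2]<96: ok=True;break
    if s["time"]>50: break
```

```text
hole wrist ex,ey [-15.4699093  -18.12680355] [17.71535689 14.87744883]
flange ey -22.988347205443254 21.439389941972284
(0, 0) False [537.15  -9.31  92.13] [ 0.4  0.  -1.5] 27.1
```

Run:
```python
from workcell import *
from h import *
w=pt(2,-30,0)
g=movel(np.r_[w,87],max_speed=10,guard=6);s=read_state();print(g,s["eef_pos"].round(2),s["ft_force"])
open_gripper();wait(.2);movel(np.r_[w,210],max_speed=120)
movel(np.r_[w-60*axes(2)[1],230]);wait(.3)
c=camera("wrist");cv2.imwrite("pics/w3.png",c["image"]);P=cloud(c);z=P[...,2];d=np.hypot(P[...,0]-w[0],P[...,1]-w[1])
c2=camera("top");P2=cloud(c2)
for n,P in(("wrist",P),("top",P2)):
    z=P[...,2];d=np.hypot(P[...,0]-w[0],P[...,1]-w[1])
    for lo,hi in((83,95),(112,130)):
        q=P[(d<28)&(z>lo)&(z<hi)]
        if len(q)>4: cc,r=cv2.minEnclosingCircle(q[:,:2].astype(np.float32));print(n,lo,np.array(cc)-w,r,np.median(q[:,2]))
    print(" block",np.median(z[(d>28)&(d<40)]))
e=pt(2,40,-35);z=P2[...,2];t=P2[(z>138)&(z<160)&(np.hypot(P2[...,0]-e[0],P2[...,1]-e[1])<30)];print("post",(t[:,:2].mean(0)-e)@axes(2)[1],read_state()["time"])
```

```text
True [537.22  -9.25  91.35] [-1.28251718  0.35154244  9.18656213]
wrist 83 [ 0.51751852 -0.82424114] 22.877878189086914 85.70666247199404
wrist 112 [ 0.26403952 -0.8687701 ] 9.866251945495605 121.68911588266953
 block 79.79588143619736
 block 605.0284902733151
post nan 30.3917<stdin>:15: RuntimeWarning: Mean of empty slice.
  ret = um.true_divide(
```

View pics/w3.png

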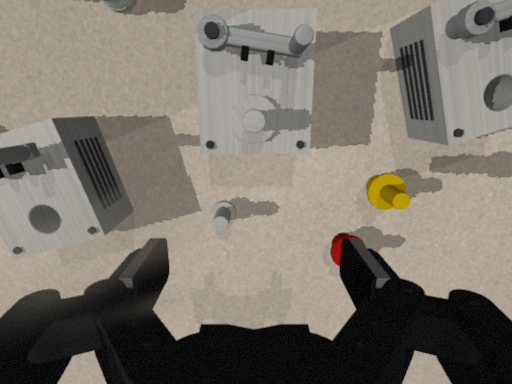

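The plug at (254,120) is seated: its flange is at 85.7 mm and knob top at 121.7 mm, both as expected for home. The clamp post at (303,38) is still over toward the well, and the stopper at (222,215) is untouched. I'm handing in.

```bash
python3 -c "
from workcell import *
print(finish_job())"
```

```text
the job is handed in; nothing more can be done
None
```

The job is handed in: the middle block's clamp was the loose one, I rocked it to both stops and left it towards its well, and the large plug is fully home in that well and released, about 31 s into the 72 s allowed (no verdict was returned at hand-in).

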